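# Secure the polishing-wheel rack, flip its kickstand down and hold the rack upright

### The arm

A 6-joint arm with a two-finger parallel gripper is mounted at the origin on a cart in front of the work surface, level with it; the furniture and walls round the work are solid. World frame = base frame: x ahead of the robot, y to its left, z up, the work surface at z = 0. Lengths are in m, angles in degrees, forces in N, time in s.
With the tool pointing down it reaches from about 0.25 to 0.725 m from the base axis. Payload 9.7 kg.
Tool frame: the origin (TCP) lies between the finger pads; the fingertips stand 19 mm ahead of it and the grasp point (between the pads) is the TCP; z points along the fingers, y is the line along which they close (so a half turn about z gives the same grasp; the last joint's range is limited). The gripper opens to 85 mm and grips with 20 to 120 N. Pads are 22 mm wide; open, the fingers measure 114 mm over their backs; the gripper's body (76 mm by 85 mm) begins 54 mm behind the grasp point. The pads swing forward as they close: fully open they stand 13 mm farther back than shut.
Start: joints at [-73.109, 4.979, 10.078, 95.1, 0, 90], TCP at [0.16, -0.526, 0.25] pointing down, gripper open.
Joint ranges: [-179.16, 179.16], [-48.56, 103.87], [-65.8, 70.77], [-126.05, 130.52], [-82.76, 87.17], [-180, 180]. Speed limits (degrees/s): [127.2, 127.2, 147.25, 180, 180, 180].

### API

Orientations are given as [roll, pitch, yaw] about the fixed x, y, z axes, in that order (R = Rz(yaw) Ry(pitch) Rx(roll)).
In Python, from workcell import telemetry, camera, calibration, workorder gives the robot as it stands.
- The arm moves only by the tool play_rows, never from a script. Its argument "increments" is a list of rows, each a list of 3 entries, a list of its own where there are three numbers: the shift along the tool's x, y, z in mm, then the turn, a rotation vector about the tool's x, y, z in degrees, then the closure, from 0 (fully open) to 1 (shut). In form: [[[x, y, z], [ax, ay, az], jaw], ...]. A call has 1 to 20 rows; each row is the pose to reach, as a shift and turn from the pose commanded when the call began, along the tool's axes at that moment; what a row does not reach only later rows make up. A row lasts 1/10 s, in which the tool goes at most 50 mm and 8.59 degrees, less where a joint would pass 70% of its speed; a pose out of reach is approached as far as the arm can. A call with a gripper value outside its range is refused whole. The fingers move at their own pace and stop on an object; "grip_force" is the grip in N (left out, the last holds). Time passes only in rows, so rows that repeat a pose let the fingers close. It gives the time, the measured TCP pose, the force, the opening and the grip force at its end, in the units of the state.
- telemetry.get_obs(): the state, without advancing time (a new reading comes with each control period).
- camera(name): name is "scene" or "top"; returns (picture, depth): 384x512x3 uint8, red, green, blue; 384x512 float32, m along the optical axis (not along the pixel's ray), 0 where there is no reading.
- calibration(name): a dict with "vertical_fov" (degrees; the focal length in pixels is half the picture's height over the tangent of half this angle, whatever the lens; pixels are square), "cx", "cy" (the principal point, pixels), "rvec" (rotation vector, rad) and "tvec" (3), from world to camera coordinates, as OpenCV has them. Camera axes: x right, y down, z forward; pixel columns grow to the right and rows downward; lengths in m; the calibration is good to about 2 mm. A picture is of the moment at which its call begins. calibration takes no time and is no camera call.
- workorder.job_done(): hands the job in; it is judged then, once.
The state is a dict: "time": time; "q": joint angles; "qd": joint speeds; "joint_efforts": joint torques, N m; "ee_pos": TCP position; "tcp_rot": TCP orientation; "wrist_force": force on the tool from outside, world axes, zero at the start; "torque": the same for the moment, N m; "opening": finger opening in m; "grasp_force": force on a finger pad.
Only numpy, scipy, OpenCV 4.12 (cv2) and the standard library are available. Lean on these libraries where they do the work, as an engineer would, in place of code of your own. Each camera call takes 0.05 s, during which the arm holds its last target. There are 200 camera calls.

### The job

The polishing-wheel rack is lying back on its rest. Leaving it there, first swing the yellow keeper bar down across the two wheels until it snaps shut in its catch, then flip the yellow kickstand at the rack's right side up over centre so that it drops to the rear, fully down. Then raise the rack by its black top handle until it stands upright and finish holding it there by the handle, still and without letting go, because it falls back when released; leave the other things on the bench where they are.

Things in the scene. Friction and masses are not known exactly. Their poses are not given: they have to be found in the camera images.
- hub (a point): centre of the hub axle about which the rack tilts, 35 mm above the bench, on the rack's fixed base (grey plate 160 x 124 x 10 mm, centred 40 mm behind the hub). Axes of the base: z up, x level towards the rack's rear (away from the robot at yaw 0), y level along the axle to the rack's left. The base is bolted down; place and yaw vary.
- rack (a joint): tilt of the rack frame about the hub's y axis, rad: 0 = upright, + = top leaning to the rear. Range -0.25 to 0.62; starts lying back on its rest near 0.62. A hub spring and its weight always pull it back to the rest, also when upright (2 to 5 N at the handle). At tilt t a frame point (x, y, z) lies at hub x = x cos t + z sin t, y, z = z cos t - x sin t.
- panel (a point): centre of the rack's blue panel (8 mm thick, 134 wide, 130 high), frame point (0, 0, 85) mm. Frame axes, also this point's: x to the rear, y left, z up along the frame, origin at the hub. 12 mm tube uprights stand at y = -70 and 70 mm; two polishing wheels sit on the panel's front, faces 18 mm in front of the frame plane.
- handle: black round grip on the rack's top tube: 16 mm diameter, 92 mm long along frame y (100 mm over its two end collars). Origin at its centre, frame point (0, 0, 200) mm; 42 mm free below it down to the panel; tube corners at y = -70 and 70 mm. About 198 mm above the bench at the start, 235 mm when upright.
- keeper (a joint): yellow keeper bar, rad: 0 = shut across the wheels, + = swung up; range 0 to 1.5, starts 0.8 to 1.4. It turns parallel to the panel about frame point (-26, -70, 85) mm; at angle a it points along frame y cos a + z sin a. Bar 6 mm thick, 12 wide, 164 long. Friction holds it where left (about 1 N at the knob moves it); from 0.1 to 0.02 its end snaps under a sprung ball (2 to 5 N).
- keeper_knob (a point): centre of the red knob (16 mm diameter, 18 mm long) that stands out to the front of the keeper bar, 135 mm from the keeper's pivot, at frame x = -47 mm (knob from frame x -38 to -57 mm). The dark catch with the sprung ball stands beside the rack's left upright, around frame point (-21, 108, 94) mm, and reaches out to y = 119 mm.
- kickstand (a joint): yellow weighted leg at the rack's right (-y) side, rad: 0 = folded, leaning to the front; + = swinging up, over, to the rear and down; 3.4 = fully down at its stop. Starts near 0. At angle k it points from its pivot along frame x sin(k-0.95) + z cos(k-0.95). With the rack on its rest it is over centre (straight up) at 0.33: short of that it falls back, beyond it falls down to 3.4 by itself.
- kick_pivot (a point): pivot of the kickstand, frame point (0, -78, 115) mm. Yellow leg 10 x 6 mm reaching 122 mm from the pivot, in the plane 5 to 11 mm outside it.
- kick_peg (a point): middle of the red peg (14 mm diameter, 36 mm long along frame y) that sticks out to the right of the kickstand, 90 mm from its pivot; this point is 42 mm to the right of the pivot (the peg runs from 24 to 60 mm).
- pliers: loose red-handled pliers, 54x168x13 mm, left of the rack; leave alone.
- carver: loose slim carving tool, 13x181x13 mm, left of the rack; leave alone.
- cast_upper: loose white plaster jaw cast, 53x71x27 mm, at the left front; leave alone.
- measure_cup: loose measuring cup, 65 mm wide, 88 mm tall, to the right; leave alone.
- grind_disc: loose reddish grinding disc, 39 mm wide, 10 mm thick, at the right front; leave alone.

How it is judged (in metres and radians):
On the way, in this order (a step that is already met when the one before it is completed fails the run):
1. the keeper bar is shut in its catch while the rack still lies back and the kickstand is still up (value of joint keeper below 0.04 rad and value of joint rack above 0.5 rad and value of joint kickstand below 0.6 rad), for 0.2 s.
2. the kickstand is fully down while the rack still lies back and the keeper is shut (value of joint kickstand above 3.25 rad and value of joint keeper below 0.04 rad and value of joint rack above 0.5 rad), for 0.2 s.
At the end, for the whole second after the job is handed in: The rack stands upright within 0.07 rad (4 degrees) and still (under 0.05 rad/s), the fingers hold its handle with more than 1 N, the keeper is shut (below 0.04 rad) and the kickstand down (above 3.25 rad) (value of joint rack between -0.07 and 0.07 rad and velocity of joint rack between -0.05 and 0.05 rad/s and value of joint keeper below 0.04 rad and value of joint kickstand above 3.25 rad and contact force between the fingers and handle above 1 N); the arm keeps its last pose, push and grip.
It fails at once if a bystander is moved by more than 30 mm (distance of any of pliers, carver, cast_upper, measure_cup, grind_disc from where it was at the start of the episode above 0.03 m).
It also fails if it takes over 58 s, if anything falls off the work surface, if the arm or the gripper's body presses on something with over 40 N, if the wrist force passes 120 N, or if a joint passes its speed limit or range.

## Working session

There is one attempt and no reset: what is moved stays moved. The work goes in short steps, Python scripts to look and compute and a tool call to move; the robot and the scene stay as the last step left them, time stands still between calls to the robot, and variables do not carry over. Pictures are saved under pics/ and viewed, at most 10 in all, crops included, and the job is handed in when it is done.

Besides the shell and the picture viewer there is one more tool, called as a command line: name --argument value ..., lists and objects as JSON in quotes. play_rows: Moves the arm, as the interface text tells. Its arguments: {"type":"object","properties":{"increments":{"type":"array"},"grip_force":{"type":"number"}},"required":["increments"]}

```bash
mkdir -p pics
cat > h.py <<'E'
import numpy as np, cv2
from workcell import telemetry, camera, calibration, workorder
from scipy.spatial.transform import Rotation as R
def cal(n):
    c=calibration(n); f=192/np.tan(np.radians(c["vertical_fov"]/2))
    return f,c["cx"],c["cy"],R.from_rotvec(np.array(c["rvec"]).ravel()).as_matrix(),np.array(c["tvec"]).ravel()
def cloud(n,d):
    f,cx,cy,M,t=cal(n); v,u=np.mgrid[:384,:512]
    P=np.stack([(u-cx)/f*d,(v-cy)/f*d,d],-1); W=(P-t)@M
    W[d==0]=np.nan; return W
def proj(n,p):
    f,cx,cy,M,t=cal(n); c=M@np.array(p)+t; return np.array([f*c[0]/c[2]+cx,f*c[1]/c[2]+cy])
E
python3 - <<'E'
from h import *
for n in("scene","top"):
    i,d=camera(n); np.savez(f"pics/{n}0.npz",i=i,d=d); cv2.imwrite(f"pics/{n}0.png",cv2.resize(i[:,:,::-1],(800,600)))
    print(n,calibration(n),(d>0).mean())
print(telemetry.get_obs())
E
```

```text
scene {'vertical_fov': 49.96065634606325, 'cx': 255.57990207406098, 'cy': 196.94448203285572, 'rvec': array([ 0.87670827, -2.54940072,  1.05170791]), 'tvec': array([0.42957909, 0.29857434, 1.18385692])} 0.9958445231119791
top {'vertical_fov': 49.79543791563288, 'cx': 254.62315619338003, 'cy': 191.54942500827576, 'rvec': array([ 2.17320882, -2.14802709,  0.11018818]), 'tvec': array([0.07996497, 0.49810267, 1.35395257])} 0.9959462483723959
{'time': 0.1, 'q': array([-7.31104377e+01,  5.00878832e+00,  1.00401191e+01,  9.50986601e+01,
       -2.09474134e-03,  8.99992881e+01]), 'qd': array([ 0.01089751, -0.10953388,  0.14162716,  0.05444925,  0.02310468,
        0.03268789]), 'joint_efforts': array([-2.17382271e-04, -5.21563125e+01,  4.65652585e+01,  1.59964710e-02,
       -5.33619868e-05, -7.30425938e-06]), 'ee_pos': array([ 0.15973199, -0.52611788,  0.24965596]), 'tcp_rot': array([-1.79932671e+02,  2.09390338e-03,  1.68902766e+01]), 'wrist_force': array([ 0.29503626,  0.33723409, -0.6296107 ]), 'torque': array([-0.00390784, -0.01311906,  0.01789598]), 'grasp_force': 0.0, 'opening': 0.08561252003726824}
```

View pics/scene0.png

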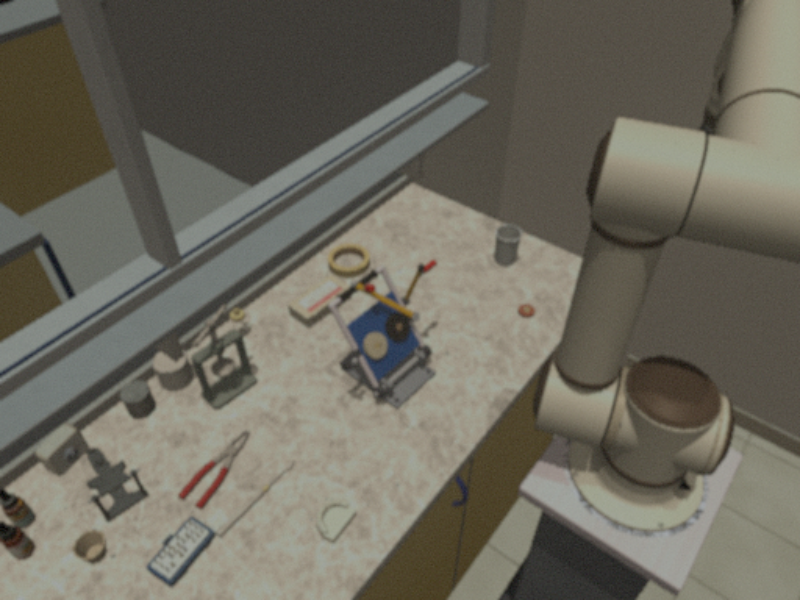

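View pics/top0.png

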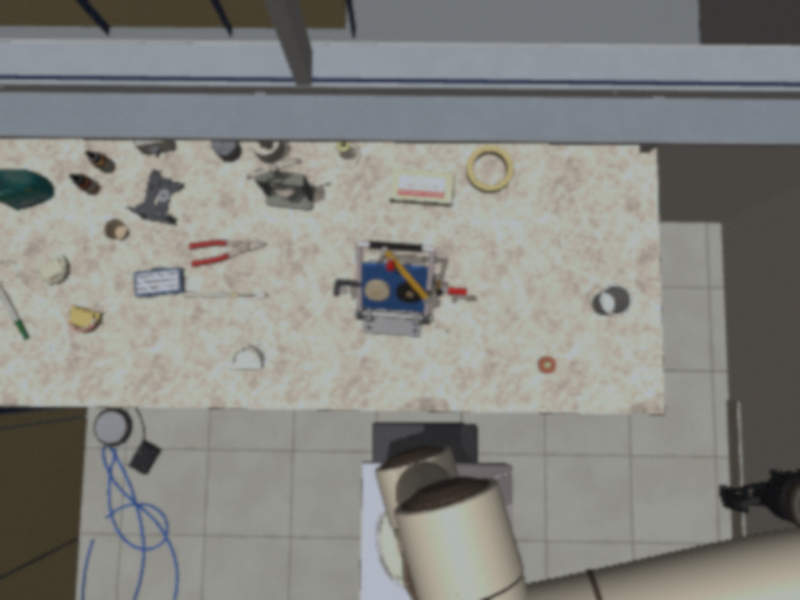

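The top view shows the rack near (395,285): handle at (395,246), keeper knob at (391,267), kick peg at (457,292). In the scene view the knob is at (370,288) and the peg at (430,267).

Run:
```python
from h import *
for n,box in(("top",(320,220,490,340)),("scene",(320,250,450,410))):
    z=np.load(f"pics/{n}0.npz"); i,d=z["i"],z["d"]; W=cloud(n,d); s=512/800
    hsv=cv2.cvtColor(i,cv2.COLOR_RGB2HSV).astype(int); H,S,V=hsv[...,0],hsv[...,1],hsv[...,2]
    b=np.zeros(H.shape,bool); b[int(box[1]*s):int(box[3]*s),int(box[0]*s):int(box[2]*s)]=1
    ms={"blue":(H>100)&(H<130)&(S>100),"red":((H<8)|(H>172))&(S>140)&(V>60),"yel":(H>14)&(H<28)&(S>150)&(V>80),"blk":(V<55)&(W[...,2]>0.15)}
    for k,m in ms.items():
        nn,l,st,c=cv2.connectedComponentsWithStats((m&b).astype(np.uint8))
        for j in range(1,nn):
            if st[j,4]<12: continue
            P=W[l==j]; md=np.nanmedian(P,0)
            print(n,k,st[j],c[j].round(1),"med",md.round(3),"min",np.nanmin(P,0).round(3),"max",np.nanmax(P,0).round(3))
            if k=="blue" and st[j,4]>100:
                Q=P-np.nanmean(P,0); Q=Q[np.isfinite(Q).all(1)]; Q=Q[np.linalg.norm(Q,axis=1)<.12]
                print("   normal",np.linalg.svd(Q-Q.mean(0),full_matrices=False)[2][2].round(3))
            if k in("blk","red","yel"):
                Q=P[np.isfinite(P).all(1)]; Q=Q-Q.mean(0); print("   dir",np.linalg.svd(Q,full_matrices=False)[2][0].round(3))
    y0,y1,x0,x1=int(box[1]*s),int(box[3]*s),int(box[0]*s),int(box[2]*s)
    cr=i[y0:y1,x0:x1,::-1]; k=min(400/cr.shape[1],600/cr.shape[0]); cr=cv2.resize(cr,None,fx=k,fy=k,interpolation=cv2.INTER_CUBIC); cv2.imwrite(f"pics/crop_{n}.png",cr); print(x0,y0,k)
a=cv2.imread("pics/crop_top.png");b=cv2.imread("pics/crop_scene.png")
h=max(a.shape[0],b.shape[0]); o=np.zeros((h,a.shape[1]+b.shape[1],3),np.uint8); o[:a.shape[0],:a.shape[1]]=a;o[:b.shape[0],a.shape[1]:]=b; cv2.imwrite("pics/crops.png",o)
```

```text
top blue [232 169  39  30 475] [247.9 184.6] med [0.511 0.104 0.111] min [0.473 0.035 0.052] max [0.552 0.157 0.163]
   normal [-0.813  0.064  0.579]
top blue [260 170  13  14  95] [267.5 174.9] med [0.538 0.044 0.149] min [0.515 0.032 0.117] max [0.549 0.069 0.163]
top red [248 167   5   6  23] [249.7 169.7] med [0.537 0.098 0.229] min [0.531 0.093 0.154] max [0.546 0.104 0.235]
   dir [-0.118  0.075  0.99 ]
top red [287 185  11   3  30] [292.2 186. ] med [ 0.493 -0.023  0.219] min [ 0.49  -0.038  0.212] max [ 0.496 -0.009  0.225]
   dir [0.004 0.999 0.043]
top yel [252 166  21  25  94] [262.6 179.4] med [0.516 0.06  0.162] min [0.491 0.031 0.119] max [0.553 0.093 0.206]
   dir [-0.5   -0.504 -0.704]
top blk [238 156   8   2  14] [241.1 156.4] med [0.582 0.125 0.205] min [0.579 0.114 0.195] max [0.583 0.134 0.209]
   dir [-0.053  0.995 -0.079]
top blk [247 156  22   4  51] [258.  157.8] med [0.577 0.073 0.205] min [0.573 0.046 0.2  ] max [0.583 0.108 0.209]
   dir [-0.069 -0.997 -0.022]
204 140 3.669724770642202
scene blue [224 199  24  26 274] [235.1 207.9] med [0.533 0.115 0.139] 
[... 452 characters left out ...]
227] min [0.529 0.098 0.221] max [0.544 0.108 0.233]
   dir [-0.862 -0.18   0.474]
scene yel [228 181   4   4  13] [229.8 182.8] med [0.559 0.104 0.219] min [0.554 0.084 0.203] max [0.573 0.114 0.223]
   dir [-0.462  0.737  0.493]
scene yel [238 187  26  16  66] [251.  194.7] med [0.515 0.06  0.165] min [0.49  0.03  0.116] max [0.544 0.091 0.199]
   dir [-0.49  -0.528 -0.694]
scene blk [232 175   9   6  19] [235.7 177.4] med [0.572 0.063 0.204] min [0.567 0.048 0.2  ] max [0.574 0.08  0.207]
   dir [-0.113 -0.994  0.001]
scene blk [219 184   8   8  25] [222.2 187.7] med [0.575 0.123 0.203] min [0.572 0.103 0.197] max [0.579 0.137 0.208]
   dir [ 0.019 -0.998  0.054]
204 160 4.761904761904762
```

View pics/crops.png

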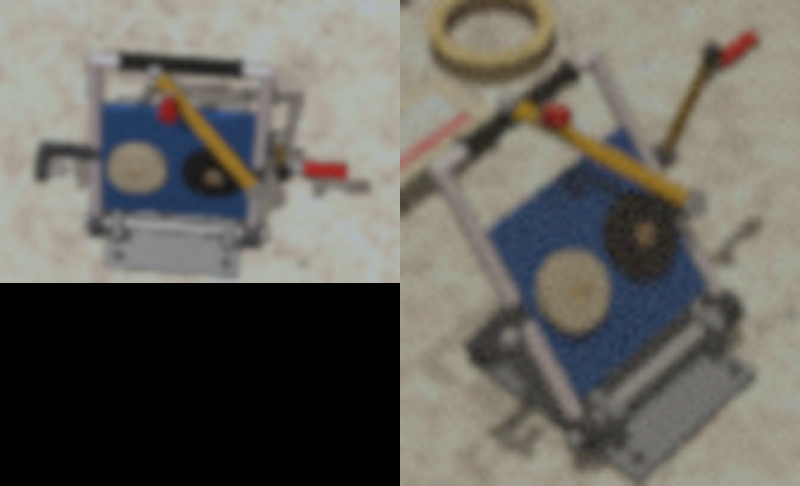

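The crop shows the handle at the back, the keeper swung up across the handle's front, and the kickstand at the right leaning to the front. My estimate is hub ≈ (0.462, 0.099), yaw ≈ -4.5°, keeper angle ≈ 0.99.

```bash
cat >> h.py <<'E'
hub=np.array([.462,.099,.035]); yaw=np.radians(-4.5); t0=.619
def Rf(t=t0): return R.from_euler("z",yaw).as_matrix()@R.from_euler("y",t).as_matrix()
def fw(p,t=t0): return hub+Rf(t)@(np.array(p)/1000)
def wf(p,t=t0): return (Rf(t).T@(np.array(p)-hub)*1000).round(1)
def inc(pos,M):
    o=telemetry.get_obs(); C=R.from_euler("xyz",o["tcp_rot"],degrees=True).as_matrix()
    print("inc",(C.T@(np.array(pos)-o["ee_pos"])*1000).round(1),np.degrees(R.from_matrix(C.T@M).as_rotvec()).round(2))
def st():
    o=telemetry.get_obs(); print(o["time"],o["ee_pos"].round(4),o["tcp_rot"].round(2),"F",o["wrist_force"].round(1),"q",o["q"].round(0),"frame",wf(o["ee_pos"]),o["opening"],o["grasp_force"])
def Mk(): F=Rf(); return F[:,[1,2,0]]
E
python3 - <<'E'
from h import *
for p in([.577,.09,.198],[.492,-.023,.213],[.538,.099,.224]): print(wf(p))
inc(fw([-130,4,240]),Mk()); print(fw([-130,4,240]))
E
```

```text
[-6.000e-01  1.000e-01  1.997e+02]
[ -71.1 -119.3  167.9]
[-48.    6.  197.9]
inc [ 503.4 -501.9  -55.7] [-47.73  32.49 -63.13]
[0.49558431 0.10036923 0.30589891]
```

play_rows --increments '[[[503,-502,-56],[-47.73,32.49,-63.13],1],[[503,-502,-56],[-47.73,32.49,-63.13],1],[[503,-502,-56],[-47.73,32.49,-63.13],1],[[503,-502,-56],[-47.73,32.49,-63.13],1],[[503,-502,-56],[-47.73,32.49,-63.13],1],[[503,-502,-56],[-47.73,32.49,-63.13],1],[[503,-502,-56],[-47.73,32.49,-63.13],1],[[503,-502,-56],[-47.73,32.49,-63.13],1],[[503,-502,-56],[-47.73,32.49,-63.13],1],[[503,-502,-56],[-47.73,32.49,-63.13],1],[[503,-502,-56],[-47.73,32.49,-63.13],1],[[503,-502,-56],[-47.73,32.49,-63.13],1],[[503,-502,-56],[-47.73,32.49,-63.13],1],[[503,-502,-56],[-47.73,32.49,-63.13],1],[[503,-502,-56],[-47.73,32.49,-63.13],1],[[503,-502,-56],[-47.73,32.49,-63.13],1],[[503,-502,-56],[-47.73,32.49,-63.13],1],[[503,-502,-56],[-47.73,32.49,-63.13],1]]' --grip_force 20

```text
time: 1.9
ee_pos: [0.4965, 0.1034, 0.3061]
tcp_rot: [125.6, 0.1, 85.8]
wrist_force: [1.1, -0.7, 0.5]
opening: -0.0002
grasp_force: 0.0
```

Run:
```python
from h import *
st(); inc(fw([-130,4,240]),Mk())
out=[]
for n in("top","scene"):
    i,d=camera(n); c=proj(n,fw([-40,0,150])).astype(int); k=i[max(0,c[1]-40):c[1]+40,max(0,c[0]-50):c[0]+50,::-1]; out.append(cv2.resize(k,(400,320),interpolation=cv2.INTER_CUBIC))
cv2.imwrite("pics/a.png",np.hstack(out))
```

```text
1.9 [0.4965 0.1034 0.3061] [125.59   0.13  85.75] F [ 1.1 -0.7  0.5] q [ 23. -49. -40.  47. -22. 107.] frame [-129.6    7.1  240.5] -0.00015526570238985193 0.0
inc [-3.1 -0.6 -0.4] [-0.12 -0.13  0.25]
```

View pics/a.png

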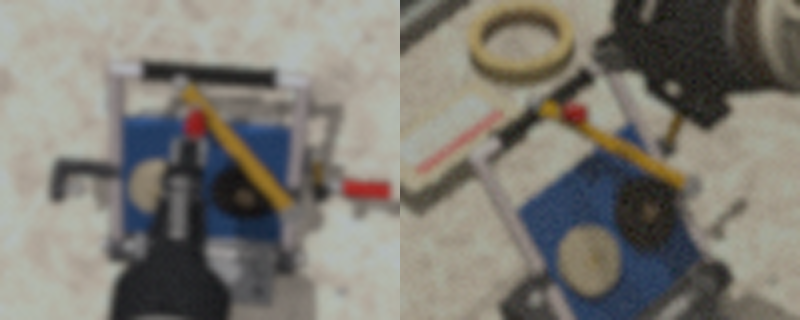

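The tool points at the knob, but joint 2 is at its lower limit. I'll steepen the tool to 60° below horizontal.

```bash
cat >> h.py <<'E'
def Mp(deg): return Rf(np.radians(deg))[:,[1,2,0]]
E
python3 - <<'E'
from h import *
inc(fw([-100,5,250]),Mp(60)); print(telemetry.get_obs()["q"])
E
```

```text
inc [ 0.9  8.3 29.2] [24.46  0.14  0.  ]
[ 22.7436525  -48.51506261 -39.87928383  47.45512149 -22.00042277
 106.64630511]
```

play_rows --increments '[[[0,8,29],[24.46,0,0],1],[[0,8,29],[24.46,0,0],1],[[0,8,29],[24.46,0,0],1],[[0,8,29],[24.46,0,0],1],[[0,8,29],[24.46,0,0],1],[[0,8,29],[24.46,0,0],1],[[0,8,29],[24.46,0,0],1]]'

```text
time: 2.7
ee_pos: [0.5243, 0.0982, 0.2968]
tcp_rot: [149.8, 0.1, 85.4]
wrist_force: [0.1, 1.3, 0.5]
opening: 0.0002
grasp_force: 0.0
```

Run:
```python
from h import *
st(); inc(fw([-60,4,245]),Mp(60))
C=R.from_euler("xyz",telemetry.get_obs()["tcp_rot"],degrees=True).as_matrix()
p0=fw([-60,4,245])
for a in np.arange(1,-.09,-.1):
    p=fw([-60,-70+135*np.cos(a),85+135*np.sin(a)+29]); print(round(a,2),(C.T@(p-p0)*1000).round(0), (p).round(3))
```

```text
2.7 [0.5243 0.0982 0.2968] [1.4983e+02 7.0000e-02 8.5420e+01] F [0.1 1.3 0.5] q [ 16. -24. -16.  70. -10. 108.] frame [-101.2    4.1  249.3] 0.00016451964557721583 0.0
inc [-0.1 13.1 39.3] [ 0.17  0.1  -0.03]
1.0 [ -1. -16.   7.] [0.545 0.095 0.255]
0.9 [ 10. -23.  10.] [0.541 0.107 0.249]
0.8 [ 20. -31.  14.] [0.537 0.117 0.242]
0.7 [ 29. -40.  18.] [0.532 0.127 0.233]
0.6 [ 37. -50.  23.] [0.527 0.135 0.225]
0.5 [ 44. -60.  27.] [0.52  0.143 0.215]
0.4 [ 50. -71.  32.] [0.514 0.149 0.205]
0.3 [ 55. -83.  37.] [0.507 0.155 0.195]
0.2 [ 58. -95.  43.] [0.5   0.159 0.185]
0.1 [  60. -107.   48.] [0.492 0.161 0.174]
0.0 [  61. -119.   54.] [0.484 0.162 0.163]
```

play_rows --increments '[[[0,6,20],[0,0,0],1],[[0,13,39],[0,0,0],1],[[0,13,39],[0,0,0],1],[[0,5,43],[0,0,0],1],[[0,-3,46],[0,0,0],1],[[5,-7,48],[0,0,0],1],[[10,-10,49],[0,0,0],1],[[15,-14,51],[0,0,0],1],[[20,-18,53],[0,0,0],1],[[25,-22,55],[0,0,0],1],[[29,-27,57],[0,0,0],1],[[33,-32,59],[0,0,0],1],[[37,-37,62],[0,0,0],1],[[37,-37,62],[0,0,0],1]]'

```text
time: 4.1
ee_pos: [0.5275, 0.1375, 0.2251]
tcp_rot: [149.9, -0.0, 85.6]
wrist_force: [1.6, -0.1, 1.5]
opening: -0.0001
grasp_force: 0.4
```

Run:
```python
from h import *
st()
out=[]
for n in("top","scene"):
    i,d=camera(n); c=proj(n,fw([-40,0,150])).astype(int); k=i[max(0,c[1]-40):c[1]+40,max(0,c[0]-50):c[0]+50,::-1]; out.append(cv2.resize(k,(400,320),interpolation=cv2.INTER_CUBIC))
cv2.imwrite("pics/b.png",np.hstack(out))
```

```text
4.1 [0.5275 0.1375 0.2251] [ 1.4986e+02 -4.0000e-02  8.5560e+01] F [ 1.6 -0.1  1.5] q [ 21. -23. -23.  62. -12. 112.] frame [-59.6  43.5 190.9] -0.00010041395623203332 0.361091997474432
```

View pics/b.png

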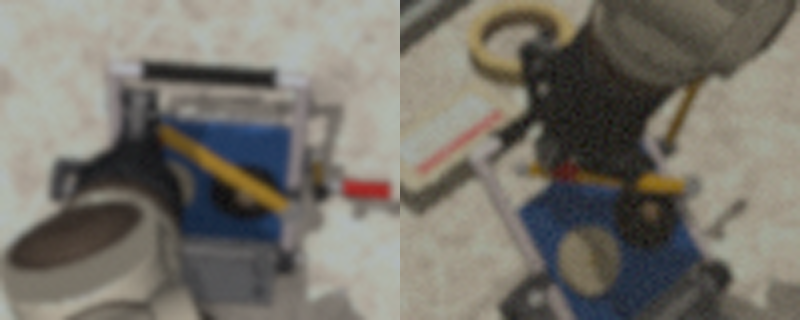

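play_rows --increments '[[[4,-5,2],[0,0,0],1],[[6,-10,4],[0,0,0],1],[[9,-15,7],[0,0,0],1],[[12,-21,9],[0,0,0],1],[[14,-27,12],[0,0,0],1],[[16,-33,14],[0,0,0],1],[[18,-39,17],[0,0,0],1],[[19,-45,20],[0,0,0],1],[[20,-51,23],[0,0,0],1],[[21,-57,26],[0,0,0],1],[[22,-62,28],[0,0,0],1],[[22,-66,30],[0,0,0],1],[[22,-69,31],[0,0,0],1],[[22,-72,32],[0,0,0],1],[[22,-72,32],[0,0,0],1]]'

```text
time: 5.7
ee_pos: [0.482, 0.1611, 0.1596]
tcp_rot: [150.1, 0.1, 85.5]
wrist_force: [-0.1, 0.1, -0.1]
opening: -0.0004
grasp_force: 0.0
```

Run:
```python
from h import *
st()
out=[]
for n in("top","scene"):
    i,d=camera(n); c=proj(n,fw([-40,0,150])).astype(int); k=i[max(0,c[1]-40):c[1]+40,max(0,c[0]-50):c[0]+50,::-1]; out.append(cv2.resize(k,(400,320),interpolation=cv2.INTER_CUBIC))
cv2.imwrite("pics/c.png",np.hstack(out))
```

```text
5.7 [0.482  0.1611 0.1596] [1.5007e+02 1.3000e-01 8.5470e+01] F [-0.1  0.1 -0.1] q [ 26. -27. -33.  58. -15. 117.] frame [-60.1  63.5 110.2] -0.00036944318729690976 0.0
```

View pics/c.png

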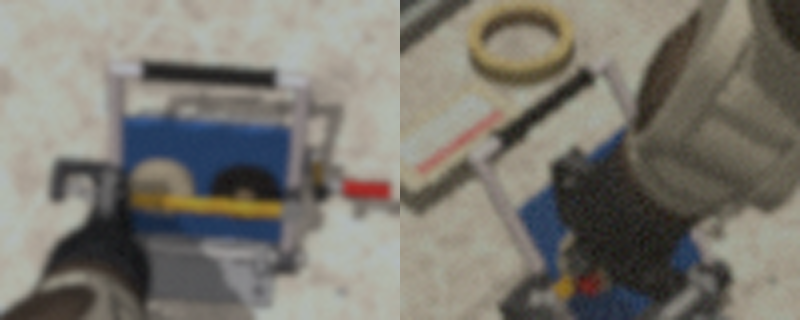

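Keeper looks horizontal and the contact force is gone, so it has likely snapped. I'll press a little further to feel the stop.

play_rows --increments '[[[0,-2,1],[0,0,0],1],[[0,-4,2],[0,0,0],1],[[0,-5,2],[0,0,0],1],[[0,-5,2],[0,0,0],1]]'

```text
time: 6.2
ee_pos: [0.4801, 0.1615, 0.1573]
tcp_rot: [149.8, 0.1, 85.4]
wrist_force: [5.4, -2.9, 5.0]
opening: -0.0002
grasp_force: 3.3
```

play_rows --increments '[[[0,-3,1],[0,0,0],1],[[0,-5,2],[0,0,0],1],[[0,-5,2],[0,0,0],1],[[0,-5,2],[0,0,0],1]]'

```text
time: 6.6
ee_pos: [0.4786, 0.1618, 0.1564]
tcp_rot: [149.5, -0.0, 85.3]
wrist_force: [6.9, -5.1, 15.9]
opening: 0.0002
grasp_force: 8.4
```

play_rows --increments '[[[0,15,-10],[0,0,0],1],[[0,25,-40],[0,0,0],1],[[0,25,-80],[0,0,0],1],[[0,25,-100],[0,0,0],1],[[0,25,-100],[0,0,0],1]]'

```text
time: 7.1
ee_pos: [0.4475, 0.1648, 0.2538]
tcp_rot: [149.8, -0.0, 85.5]
wrist_force: [0.4, -0.7, -0.4]
opening: -0.0
grasp_force: 0.0
```

Run:
```python
from h import *
st()
p=fw([-73,-120,167]); ex=Rf(0)[:,0]; q=p-.045*ex
inc([q[0],q[1],.29],Mp(90)); print(p,q)
i,d=camera("top"); W=cloud("top",d); hsv=cv2.cvtColor(i,cv2.COLOR_RGB2HSV).astype(int)
m=(hsv[...,0]>14)&(hsv[...,0]<28)&(hsv[...,1]>150)&(hsv[...,2]>80); m[:150]=0;m[220:]=0;m[:,:225]=0;m[:,280:]=0
P=W[m]; P=np.array([wf(x) for x in P]); P=P[abs(P[:,0]+29)<8]; print(len(P),np.polyfit(P[:,1],P[:,2],1),P[:,1].min(),P[:,1].max())
```

```text
7.1 [0.4475 0.1648 0.2538] [ 1.4985e+02 -3.0000e-02  8.5510e+01] F [ 0.4 -0.7 -0.4] q [ 29. -31. -24.  70. -16. 120.] frame [-142.9   64.4  166.8] -2.539823172873183e-05 0.0
inc [-184.4   28.7  -25.3] [ 3.015e+01 -3.000e-02  0.000e+00]
[ 0.48991088 -0.0235677   0.2133708 ] [ 0.4450496  -0.02003704  0.2133708 ]
111 [-2.12913082e-02  8.88642387e+01] -59.3 74.5
```

Keeper is shut (slope ≈ -0.02). On to the peg.

play_rows --increments '[[[-184,29,-25],[30.15,0,0],1],[[-184,29,-25],[30.15,0,0],1],[[-184,29,-25],[30.15,0,0],1],[[-184,29,-25],[30.15,0,0],1],[[-184,29,-25],[30.15,0,0],1],[[-184,29,-25],[30.15,0,0],1],[[-184,29,-25],[30.15,0,0],1]]'

```text
time: 7.85
ee_pos: [0.4454, -0.0196, 0.2864]
tcp_rot: [-179.8, 0.1, 85.5]
wrist_force: [0.0, 0.3, 0.2]
opening: 0.0001
grasp_force: 0.0
```

Run:
```python
from h import *
st(); p=fw([-73,-120,167]); ex=Rf(0)[:,0]
for a,z in((-.045,.216),(.04,.222)): q=p+a*ex; inc([q[0],q[1],z],Mp(90))
```

```text
7.85 [ 0.4454 -0.0196  0.2864] [-1.798e+02  8.000e-02  8.548e+01] F [0.  0.3 0.2] q [ -2.  -8.   1. 100.  -0.  92.] frame [-151.7 -119.5  200.6] 0.00010145120210006215 0.0
inc [-0.4 -0.1 70.4] [-0.2   0.08 -0.02]
inc [-0.4 84.9 64.1] [-0.2   0.08 -0.02]
```

play_rows --increments '[[[0,0,35],[0,0,0],1],[[0,0,70],[0,0,0],1],[[0,0,70],[0,0,0],1],[[0,10,70],[0,0,0],1],[[0,18,69],[0,0,0],1],[[0,26,68],[0,0,0],1],[[0,34,66],[0,0,0],1],[[0,42,65],[0,0,0],1],[[0,50,65],[0,0,0],1],[[0,58,65],[0,0,0],1],[[0,65,65],[0,0,0],1],[[0,70,65],[0,0,0],1],[[0,70,65],[0,0,0],1],[[0,70,65],[0,0,0],1],[[0,60,40],[0,0,0],1],[[0,50,-10],[0,0,0],1],[[0,50,-10],[0,0,0],1]]'

```text
time: 9.55
ee_pos: [0.4954, -0.0241, 0.3036]
tcp_rot: [179.7, 0.1, 85.5]
wrist_force: [0.8, -0.1, -0.4]
opening: 0.0001
grasp_force: 0.0
```

Run:
```python
from h import *
st()
out=[]
for n in("top","scene"):
    i,d=camera(n); c=proj(n,fw([-40,-40,130])).astype(int); k=i[max(0,c[1]-40):c[1]+40,max(0,c[0]-50):c[0]+50,::-1]; out.append(cv2.resize(k,(400,320),interpolation=cv2.INTER_CUBIC))
cv2.imwrite("pics/d.png",np.hstack(out))
```

```text
9.55 [ 0.4954 -0.0241  0.3036] [1.797e+02 8.000e-02 8.546e+01] F [ 0.8 -0.1 -0.4] q [ -3.  -1.  10. 101.  -0.  92.] frame [-120.8 -120.1  243.7] 6.852979989843141e-05 0.0
```

View pics/d.png

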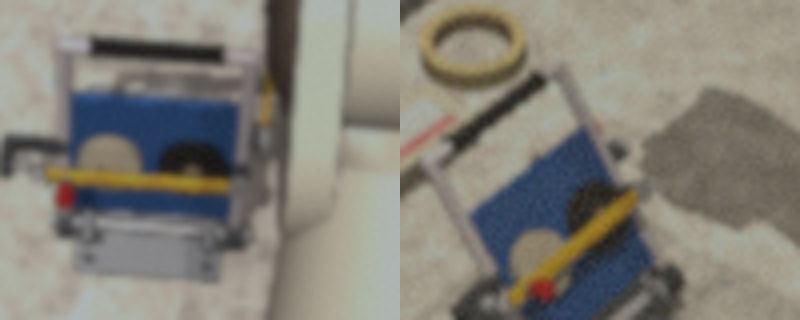

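Keeper is shut and the kickstand has gone over to the rear. Moving above the handle with the jaws open.

Run:
```python
from h import *
q=fw([0,0,200]); print(q); inc([q[0],q[1],.30],Mp(90))
```

```text
[0.57768647 0.08989528 0.19789182]
inc [120.1  72.7  -1.3] [ 0.02  0.09 -0.04]
```

play_rows --increments '[[[40,24,0],[0,0,0],0],[[80,48,0],[0,0,0],0],[[120,73,0],[0,0,0],0],[[120,73,0],[0,0,0],0],[[120,73,0],[0,0,0],0],[[120,73,0],[0,0,0],0]]'

```text
time: 10.25
ee_pos: [0.5774, 0.0892, 0.2964]
tcp_rot: [-179.8, 0.1, 85.4]
wrist_force: [0.6, -0.4, 0.2]
opening: 0.0847
grasp_force: 0.0
```

Run:
```python
from h import *
st(); q=fw([0,0,200]); inc([q[0],q[1],.200],Mp(90))
out=[]
for n in("top","scene"):
    i,d=camera(n); W=cloud(n,d); c=proj(n,fw([-20,-60,100])).astype(int); k=i[max(0,c[1]-40):c[1]+40,max(0,c[0]-50):c[0]+50,::-1]; out.append(cv2.resize(k,(400,320),interpolation=cv2.INTER_CUBIC))
    # expected peg pixel at k=3.4
    a=3.4-.95; print(n,proj(n,fw([90*np.sin(a),-120,115+90*np.cos(a)])),c)
    hsv=cv2.cvtColor(i,cv2.COLOR_RGB2HSV).astype(int); m=((hsv[...,0]<8)|(hsv[...,0]>172))&(hsv[...,1]>130)&(hsv[...,2]>40)
    m[:c[1]-40]=0;m[c[1]+45:]=0;m[:,:c[0]-50]=0;m[:,c[0]+50:]=0
    nn,l,s,ce=cv2.connectedComponentsWithStats(m.astype(np.uint8))
    for j in range(1,nn):
        if s[j,4]>4: print(ce[j],s[j,4],np.nanmedian(W[l==j],0).round(3))
cv2.imwrite("pics/e.png",np.hstack(out))
```

```text
10.25 [0.5774 0.0892 0.2964] [-1.7979e+02  1.2000e-01  8.5440e+01] F [ 0.6 -0.4  0.2] q [  9.  11.  23. 101.  -0. 103.] frame [-57.4  -0.7 280.1] 0.08470004484717177 0.0
inc [ 0.9  0.6 96.4] [-0.21  0.12 -0.06]
top [288.48710393 183.03177699] [270 187]
[229.93333333 193.33333333] 15 [0.479 0.16  0.137]
scene [264.79752474 204.891183  ] [260 200]
[240.42857143 227.0952381 ] 21 [0.473 0.165 0.137]
```

View pics/e.png

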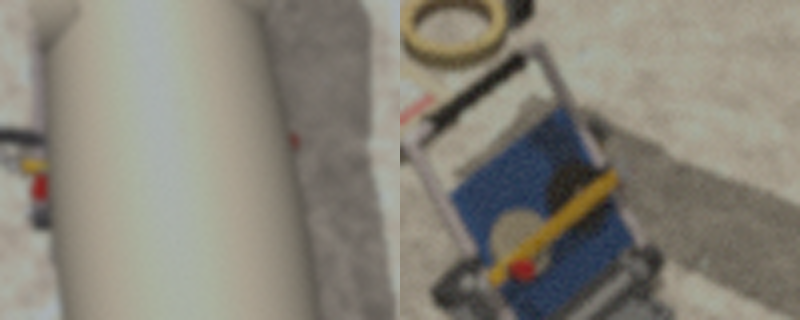

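In the top view a red spot is at pixel (294,182), where the peg should be when down (about 288,183). The kickstand is down. Descending to grip the handle.

play_rows --increments '[[[1,1,40],[0,0,0],0],[[1,1,75],[0,0,0],0],[[1,1,96],[0,0,0],0],[[1,1,96],[0,0,0],0],[[1,1,96],[0,0,0],1],[[1,1,96],[0,0,0],1],[[1,1,96],[0,0,0],1],[[1,1,96],[0,0,0],1],[[1,1,96],[0,0,0],1],[[1,1,96],[0,0,0],1],[[1,1,96],[0,0,0],1],[[1,1,96],[0,0,0],1]]' --grip_force 40

```text
time: 11.55
ee_pos: [0.5789, 0.0906, 0.2015]
tcp_rot: [-179.9, 0.1, 85.5]
wrist_force: [0.5, 0.0, 5.4]
opening: 0.0148
grasp_force: 39.2
```

Run:
```python
from h import *
st(); o=telemetry.get_obs(); C=R.from_euler("xyz",o["tcp_rot"],degrees=True).as_matrix()
p0=fw([0,0,200])
for t in np.arange(.55,-.061,-.05): print(round(t,2),(C.T@(fw([0,0,200],t)-p0)*1000).round(0))
print((C.T@(fw([0,0,200],0)-p0)*1000).round(1))
```

```text
11.55 [0.5789 0.0906 0.2015] [-1.7991e+02  9.0000e-02  8.5470e+01] F [0.5 0.  5.4] q [  9.   9.   9.  90.  -0. 103.] frame [ -1.2   0.7 203.6] 0.014824512279229799 39.22227501869202
0.55 [ -0. -12.  -8.]
0.5 [ -0. -20. -13.]
0.45 [ -0. -29. -17.]
0.4 [ -0. -38. -21.]
0.35 [ -0. -48. -25.]
0.3 [ -0. -57. -28.]
0.25 [ -0. -67. -31.]
0.2 [ -0. -76. -33.]
0.15 [ -0. -86. -35.]
0.1 [ -0. -96. -36.]
0.05 [  -0. -106.  -37.]
-0.0 [  -0. -116.  -37.]
-0.05 [  -0. -126.  -37.]
[-1.000e-01 -1.161e+02 -3.690e+01]
```

Gripped. Now pulling it upright along the arc.

play_rows --increments '[[[0,-6,-4],[0,0,0],1],[[0,-12,-8],[0,0,0],1],[[0,-20,-13],[0,0,0],1],[[0,-29,-17],[0,0,0],1],[[0,-38,-21],[0,0,0],1],[[0,-48,-25],[0,0,0],1],[[0,-57,-28],[0,0,0],1],[[0,-67,-31],[0,0,0],1],[[0,-76,-33],[0,0,0],1],[[0,-86,-35],[0,0,0],1],[[0,-96,-36],[0,0,0],1],[[0,-103,-37],[0,0,0],1],[[0,-109,-37],[0,0,0],1],[[0,-114,-37],[0,0,0],1],[[0,-117,-37],[0,0,0],1],[[0,-117,-37],[0,0,0],1],[[0,-117,-37],[0,0,0],1],[[0,-117,-37],[0,0,0],1]]'

```text
time: 13.35
ee_pos: [0.463, 0.0985, 0.2396]
tcp_rot: [179.9, 0.2, 85.4]
wrist_force: [2.5, -9.8, 9.6]
opening: 0.0147
grasp_force: 42.9
```

Run:
```python
from h import *
st()
out=[]
for n in("top","scene"):
    i,d=camera(n); W=cloud(n,d)
    c=proj(n,fw([-20,-20,100],0)).astype(int); k=i[max(0,c[1]-45):c[1]+45,max(0,c[0]-50):c[0]+50,::-1]; out.append(cv2.resize(k,(400,360),interpolation=cv2.INTER_CUBIC))
    hsv=cv2.cvtColor(i,cv2.COLOR_RGB2HSV).astype(int); H,S,V=hsv[...,0],hsv[...,1],hsv[...,2]
    b=np.zeros(H.shape,bool); b[c[1]-45:c[1]+45,c[0]-50:c[0]+50]=1
    P=W[b&(H>100)&(H<130)&(S>100)]; P=P[np.isfinite(P).all(1)]; F=(P-hub)@Rf(0)*1000; F=F[(abs(F[:,1])<66)&(F[:,2]>20)&(F[:,2]<155)]
    if len(F)>30:
        m=np.median(F,0); print(n,len(F),m); 
        s,_=cv2.fitLine(F[:,[2,0]].astype(np.float32),cv2.DIST_HUBER,0,.01,.01).ravel()[:2],0; print("tilt",np.arctan2(s[1],s[0]))
cv2.imwrite("pics/f.png",np.hstack(out))
```

```text
13.35 [0.463  0.0985 0.2396] [179.92   0.25  85.4 ] F [ 2.5 -9.8  9.6] q [ 12.  -6.  -2.  94.  -0. 107.] frame [-117.8   -0.4  167.2] 0.014670531230466122 42.85344421863556
```

View pics/f.png

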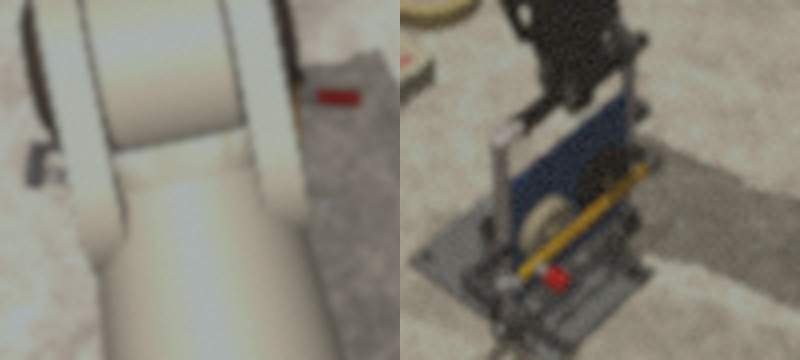

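Rack upright, keeper shut, peg at the rear. One check of the tilt from the panel, then hand in.

Run:
```python
from h import *
i,d=camera("scene"); W=cloud("scene",d); hsv=cv2.cvtColor(i,cv2.COLOR_RGB2HSV).astype(int); H,S,V=hsv[...,0],hsv[...,1],hsv[...,2]
F=((W-hub)@Rf(0)*1000); m=(H>95)&(H<135)&(S>60)&(abs(F[...,1])<66)&(F[...,2]>25)&(F[...,2]<155)&(abs(F[...,0])<40)
P=F[m]; print(len(P),np.median(P,0)); l=cv2.fitLine(P[:,[2,0]].astype(np.float32),cv2.DIST_HUBER,0,.01,.01).ravel(); print("tilt",l[1]/l[0],"x at z=0",l[3]-l[2]*l[1]/l[0]); st()
ok=abs(l[1]/l[0])<.05
if ok: print(workorder.job_done())
```

```text
188 [ -2.48883409   3.47872044 132.04946282]
tilt -0.0033508316 x at z=0 -2.0447865
13.5 [0.4631 0.0985 0.2396] [179.92   0.25  85.4 ] F [ 2.4 -9.5 10.2] q [ 12.  -6.  -2.  94.  -0. 107.] frame [-117.8   -0.5  167.3] 0.014636691842780079 42.858633399009705
the job is handed in; nothing more can be done
None
```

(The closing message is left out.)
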